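# Return a graduated gauge to the check-in hook

## Robot

A 6-joint arm with a two-finger parallel gripper is mounted at the origin on the work surface. World frame = base frame: x ahead of the robot, y to its left, z up, the work surface at z = 0. Lengths are in m, angles in rad, forces in N, time in s.
With the tool pointing down it reaches from about 0.325 to 0.875 m from the base axis. Payload 4.4 kg.
Tool frame: the origin (TCP) lies midway between the tips of the shut fingers; the grasp point (between the pads) lies 19 mm behind it; z points along the fingers, y is the direction in which the jaws open and shut (so a half turn about z gives the same grasp; the last joint's range is limited). The gripper opens to 85 mm and grips with 20 to 120 N. Pads are 22 mm wide; open, the fingers measure 114 mm over their backs; the gripper's body (76 mm by 85 mm) begins 54 mm behind the grasp point. The pads swing forward as they close: fully open they stand 13 mm farther back than shut.
Start: joints at [-1.474, 0.207, 1.542, -0, 1.393, -0.15], TCP at [0.14, -0.558, 0.231] pointing down, gripper open.
Joint ranges: [-2.73, 2.73], [-0.86, 2.22], [0.23, 2.46], [-1.11, 4.25], [0.08, 2.63], [-2.82, 2.82]. Speed limits (rad/s): [2.79, 2.79, 3.14, 3.14, 3.14, 3.14].

## Interface

Orientations are given as a rotation vector (axis times angle).
In Python, from plant import * gives the robot as it stands.
- The arm moves only by the tool carry_out, never from a script. Its argument "rows" is a list of rows, each a list of 7 numbers: the shift along the world's x, y, z scaled (see below), then the turn, a rotation vector about the world's x, y, z scaled (see below), then the gripper command: -1 is shut, 1 is fully open, values between are in proportion. A call has 1 to 5 rows; each row is the pose to reach, as a shift and turn from the pose measured when the call began; what a row does not reach only later rows make up. The controller multiplies each number of a shift by 0.3 m and each number of a turn by 90 degrees. A row lasts 1/10 s, in which the tool goes at most 50 mm and 8.59 degrees, less where a joint would pass 70% of its speed; a pose out of reach is approached as far as the arm can. A call with a number of a shift or a turn outside -1 to 1 is refused whole. A call with a gripper value outside its range is refused whole. The fingers move at their own pace and stop on an object; "squeeze" is the grip in N (left out, the last holds). Time passes only in rows, so rows that repeat a pose let the fingers close. It gives the time, the measured TCP pose, the force and the opening at its end, in the units of the state.
- get_obs(): the state, without advancing time (a new reading comes with each control period).
- get_image(name): name is "scene" or "top" or "wrist"; returns a dict with "pixels" (420x560x3 uint8, red, green, blue), "K" (3x3 intrinsics, pixels), "k1" (the pictures are not rectified: a ray, as slopes to the right and down, at radius r is drawn at 1 + k1 r^2 times it, then the intrinsics apply), "world_from_camera" (4x4, takes a point from camera to world coordinates); the wrist camera has in their place "T_tool_cam" (4x4, takes a point from camera to tool coordinates, whose origin is the TCP and whose axes are the flange's). Camera axes: x right, y up, looking along -z (the intrinsics and any distortion apply to the point x, -y, -z); pixel columns grow to the right and rows downward; lengths in m; the calibration is good to about 2 mm. A picture is of the moment at which its call begins: read the wrist's pose just before it. There is no depth.
- close_job(): hands the job in, once; it reports no verdict.
Trained networks look in a picture, given as the dict that the camera call returned (one of the last four; its "shot" number tells which), for a name from the list of things; names that differ only in an ending like _2 or _b are one class to them, and where a whole thing is asked for, a point or a joint stands for the part that bears it (a point fixed in the world has none). Each returns a list of dicts, best first, with "conf" (0 to 1); they miss things now and then, are a little off and sometimes report something else, mostly with a low value. They report only what shows in the picture. A call takes as long as a camera call. They do not tell look-alikes from the thing itself.
- search_frame(target, picture): "position" ([row, column] in pixels, amid what is visible of it).
The state is a dict: "clock": time; "qpos": joint angles; "joint_velocities": joint speeds; "tau": joint torques, N m; "tcp_pos": TCP position; "tcp_rot": TCP orientation; "ft_force": force on the tool from outside, world axes, zero at the start; "torque": the same for the moment, N m; "width": opening from 0.0 (shut) to 1.0 (fully open).
Only numpy, scipy, OpenCV 4.12 (cv2) and the standard library are available. Lean on these libraries where they do the work, as an engineer would, in place of code of your own. Each camera call takes 0.05 s, during which the arm holds its last target.

## Task

Lift the graduated gauge plate out of its wooden block and hang it by its window on the sprung check-in hook, with the white graduated face pointing outward (away from the post, the way the hook points). With the gauge on the hook, draw the hook steadily down with about 12 N for about a second so that it registers - never as much as 20 N, not even on the way - then ease off and let go, leaving the gauge hanging still. Leave the other things on the bench where they are.

Things in the scene. Friction and masses are not known exactly. Their poses are not given: they have to be found in the camera images.
- gauge_tab (a point): Centre of the gauge's grip tab. Tab 30 mm wide (y), 10 mm thick (x), from 18 mm below this point to 14 mm above (top edge); below it the plate is 80 mm wide. Pinch it from above across the thickness or across the 30 mm width. Axes: x = out of the white graduated face, y = along the width, z = up towards the tab.
- gauge_window (a point): Middle of the upper edge of the gauge's window (the edge that rests on the hook), 31 mm below gauge_tab, same axes. The window is a rectangular through hole, 40 mm wide (y), reaching 56 mm down from this point.
- gauge_ahead (a point): Imaginary point 100 mm straight ahead (+x) of gauge_window: it lies on the side of the white graduated face.
- gauge: The gauge: dark steel plate 10 mm thick, 80 mm wide, 150 mm tall, 0.2 to 0.33 kg, upright at the start. One face is white with black graduations and a red line; the other is plain dark. Origin at the middle of its lower edge, 136 mm below gauge_tab; same axes.
- block: Wooden block, 70 x 112 x 42 mm, fixed; origin at the centre of its underside. The gauge stands upright in a slot in its top, 13 mm wide, 30 mm deep, floor 12 mm above the bench, along the block's y. Lift straight up.
- stand: Check-in hook stand, fixed: red base plate 200 x 110 x 12 mm (from 145 mm behind the origin to 55 mm ahead), aluminium post 26 x 50 mm, 200 mm high, front face 94 mm behind the origin. Origin on the bench, straight below the hook bar. Axes: x = outward, the way the hook points from the post; z up.
- hook_mid (a point): Nominal point on the axis of the hook's bar, 185 mm above the stand's origin, same axes. A level steel bar 8 mm thick from a yellow carrier (front 82 mm behind this point). The carrier is clamped at an unmeasured height: the true bar axis is from 13 mm below to 13 mm above this point, at the carrier's middle; find it by feel or sight.
- hook_end (a point): Nominal front of the hook, 38 mm outward of hook_mid, same height error. The bar is straight to 8 mm before this, then turns up; the tip's top is 16 mm above the bar's axis. The bar is sprung: it yields downward from about 2.5 N, then 5 N per mm, up to 6 mm, and springs back. Load on it includes the gauge's weight.
- spring: Bystander, loose: steel valve spring standing on end, 30 mm across, 43 mm tall; origin at its underside.
- valve: Bystander, loose: engine valve standing on its 36 mm head, 95 mm tall; origin at its underside.
- socket: Bystander, loose: steel socket, 26 mm across, 34 mm tall; origin at its underside.
- wrench: Bystander, loose: wrench lying flat; origin at its underside.
- can: Bystander, loose: spray can, 56 mm across, 170 mm tall; origin at its underside.
- shim: Bystander, loose: blue plate lying flat, 50 x 90 x 8 mm; origin at its underside.
Not all that is in view belongs to the job. What is meant by the gauge is not green or turquoise, and is the smaller of those in its own colour.

How it is judged:
By the outcome, as a careful person would: the job done as asked, in the order asked, and still so for the second after the job is handed in, with the robot touching nothing.
It also fails if it takes over 61 s, if anything falls off the work surface, if the arm or the gripper's body presses on something with over 40 N, if the wrist force passes 120 N, or if a joint passes its speed limit or range.

## Working session

There is one attempt and no reset: what is moved stays moved. The work goes in short steps, Python scripts to look and compute and a tool call to move; the robot and the scene stay as the last step left them, time stands still between calls to the robot, and variables do not carry over. Pictures are saved under pics/ and viewed, and the job is handed in when it is done.

Besides the shell and the picture viewer there is one more tool, called after "Call:" by a JSON object that holds its "fn" and its "kwargs", one argument or row to a line. carry_out: Moves the arm, as the interface text tells. Shifts and turns lie within -1 to 1; 1 stands for 0.3 m of shift or 90 degrees of turn. Its arguments: {"type":"object","properties":{"rows":{"type":"array"},"squeeze":{"type":"number"}},"required":["rows"]}

```bash
ls; mkdir -p pics; cat > h.py <<'E'
from plant import *
import numpy as np, cv2
def snap(n,f):
    o=get_obs(); p=get_image(n); cv2.imwrite('pics/'+f,cv2.cvtColor(np.array(p['pixels']),cv2.COLOR_RGB2BGR)); return o,p
E
python3 - <<'E'
from h import *
for n in ['scene','top']:
    o,p=snap(n,n+'0.png')
    print(n,p['K'],p['k1'],np.round(p['world_from_camera'],3).tolist())
    for t in ['gauge','gauge_tab','gauge_window','block','stand','hook_mid','hook_end','can','valve','shim','spring','socket','wrench']:
        print(t,[(np.round(d['position']).tolist(),round(d['conf'],2)) for d in search_frame(t,p)][:4])
print(o)
E
```

```text
pics
scene [[492.93490584   0.         282.41049049]
 [  0.         492.93490584 206.40808656]
 [  0.           0.           1.        ]] -0.03944038538597293 [[-0.341, -0.706, 0.62, 1.285], [0.94, -0.262, 0.219, 0.298], [0.008, 0.658, 0.753, 0.982], [0.0, 0.0, 0.0, 1.0]]
gauge [([221.0, 337.0], 0.84), ([170.0, 327.0], 0.76), ([268.0, 382.0], 0.66), ([201.0, 385.0], 0.58)]
gauge_tab [([219.0, 340.0], 0.97), ([268.0, 384.0], 0.95), ([164.0, 326.0], 0.91), ([204.0, 389.0], 0.69)]
gauge_window [([265.0, 382.0], 0.84), ([220.0, 341.0], 0.82), ([203.0, 387.0], 0.74), ([165.0, 322.0], 0.72)]
block [([240.0, 338.0], 0.63)]
stand [([190.0, 227.0], 0.6)]
hook_mid [([189.0, 225.0], 0.93)]
hook_end [([188.0, 228.0], 0.58)]
can [([267.0, 455.0], 0.86)]
valve [([261.0, 221.0], 0.56), ([203.0, 120.0], 0.56)]
shim [([201.0, 118.0], 0.59)]
spring [([228.0, 270.0], 0.52)]
socket [([204.0, 284.0], 0.69), ([218.0, 338.0], 0.46)]
wrench [([263.0, 455.0], 0.22)]
top [[457.3498911    0.         287.98092475]
 [  0.         457.3498911  207.4729182 ]
 [  0.           0.           1.        ]] -0.1417400245
[... 806 characters left out ...]
7.0, 251.0], 0.73)]
{'clock': 0.7, 'qpos': array([-1.47449983e+00,  2.06544232e-01,  1.54146894e+00, -2.87539172e-05,
        1.39351118e+00, -1.50503549e-01]), 'joint_velocities': array([-1.16386960e-03,  8.80090934e-04, -6.45287815e-04,  9.82282221e-07,
       -1.18915566e-03, -1.31840470e-05]), 'tau': array([-7.78413214e-04, -3.82914519e+01, -2.91897297e+01, -4.79772116e-04,
        7.48812326e-04,  6.77841825e-06]), 'tcp_pos': array([ 0.14045354, -0.55759785,  0.23132814]), 'tcp_rot': array([ 3.11763561e+00,  3.86689062e-01, -4.73492121e-05]), 'ft_force': array([ 0.75071687,  0.52306816, -0.4239941 ]), 'torque': array([-0.02065651, -0.07121841,  0.01300904]), 'width': 1.0009842246113274}
```

View pics/scene0.png

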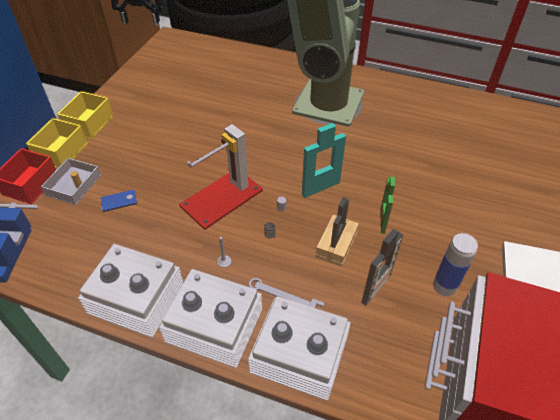

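View pics/top0.png

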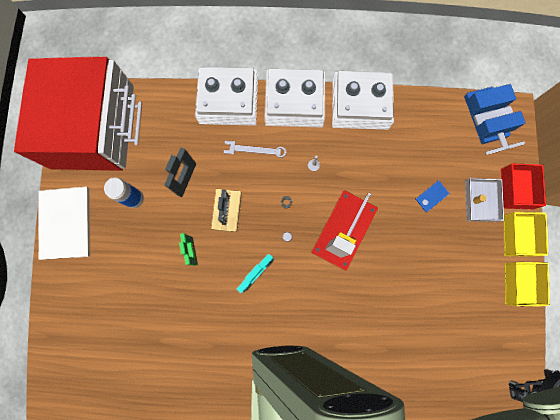

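```bash
python3 - <<'E'
import cv2
a=cv2.imread('pics/scene0.png');cv2.imwrite('pics/s0z.png',cv2.resize(a[120:320,270:430],None,fx=3.6,fy=3,interpolation=3)[:600])
a=cv2.imread('pics/top0.png');cv2.imwrite('pics/t0z.png',cv2.resize(a[140:300,150:370],None,fx=3.5,fy=3.5,interpolation=3))
E
```

```text
(no output)
```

View pics/s0z.png

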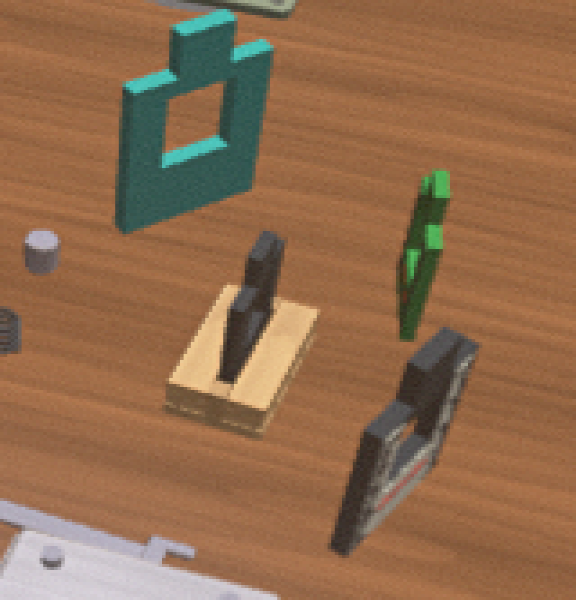

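View pics/t0z.png

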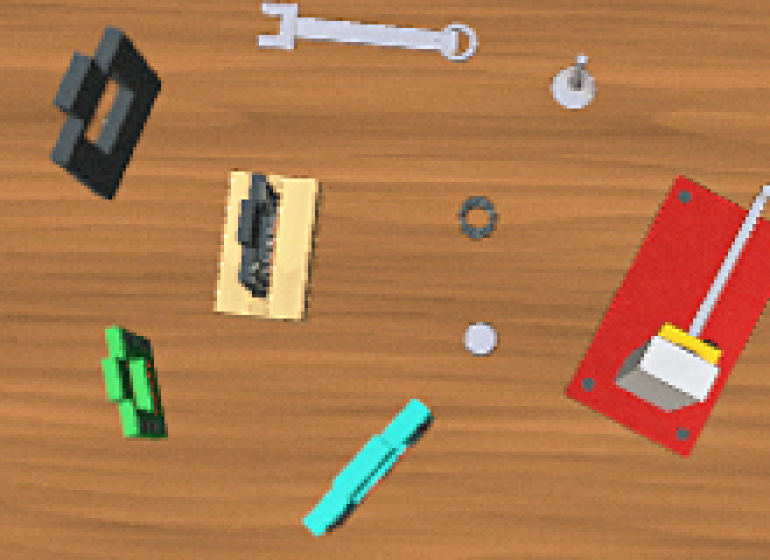

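```bash
python3 - <<'E'
import cv2
a=cv2.imread('pics/scene0.png');cv2.imwrite('pics/s0y.png',cv2.resize(a[110:240,170:290],None,fx=4.6,fy=4.6,interpolation=2))
a=cv2.imread('pics/top0.png');cv2.imwrite('pics/t0y.png',cv2.resize(a[180:280,300:390],None,fx=6,fy=6,interpolation=2))
cv2.imwrite('pics/t0x.png',cv2.resize(a[180:240,200:260],None,fx=9,fy=9,interpolation=2))
E
```

```text
(no output)
```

View pics/s0y.png

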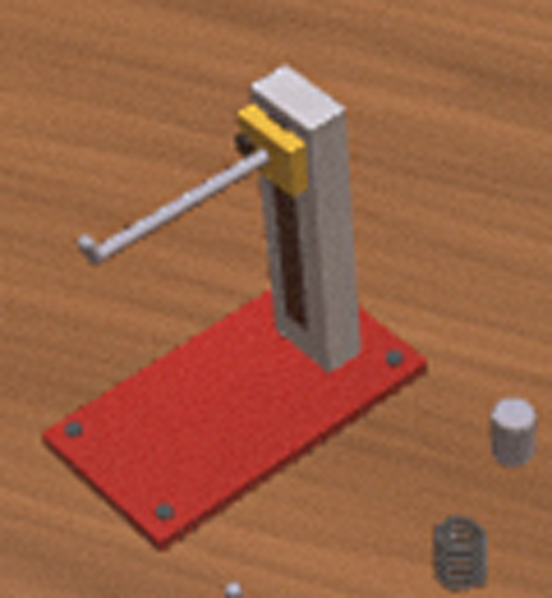

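View pics/t0y.png

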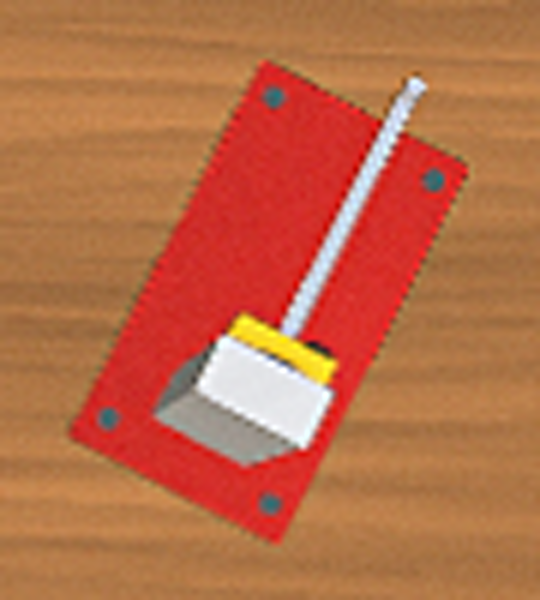

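View pics/t0x.png

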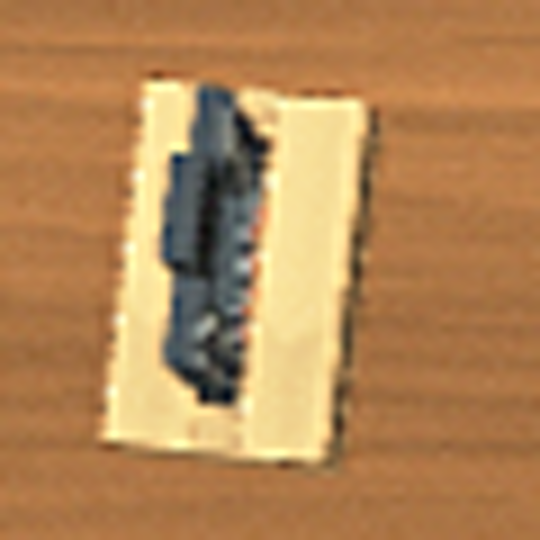

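```bash
cat >> h.py <<'E'
def ray(p,u,v,W=None):
    K=p['K'];pt=np.array([(u-K[0,2])/K[0,0],(v-K[1,2])/K[1,1]]);q=pt.copy()
    for _ in range(20): q=pt/(1+p['k1']*(q@q))
    W=p['world_from_camera'] if W is None else W
    d=W[:3,:3]@np.array([q[0],-q[1],-1]);return W[:3,3],d
def onz(p,u,v,z,W=None):
    c,d=ray(p,u,v,W);return c+d*(z-c[2])/d[2]
def proj(p,X,W=None):
    W=p['world_from_camera'] if W is None else W
    c=W[:3,:3].T@(np.asarray(X)-W[:3,3]);q=np.array([c[0],-c[1]])/-c[2];q=q*(1+p['k1']*(q@q))
    K=p['K'];return np.array([K[0,0]*q[0]+K[0,2],K[1,1]*q[1]+K[1,2]])
def pose(P,L):
    x,y,a=P;c,s=np.cos(a),np.sin(a);return np.array([x+c*L[0]-s*L[1],y+s*L[0]+c*L[1],L[2]])
E
python3 - <<'E'
from h import *
import pickle
from scipy.optimize import least_squares as ls
P={n:{k:v for k,v in get_image(n).items()} for n in ['top','scene']}
pickle.dump(P,open('cams.pkl','wb'))
tt=lambda u,v:('top',u/6+300,v/6+180); ss=lambda u,v:('scene',u/4.6+170,v/4.6+110)
st=[((.055,.055,.012),tt(265,62)),((.055,-.055,.012),tt(468,165)),((-.145,.055,.012),tt(72,435)),((-.145,-.055,.012),tt(278,543)),
((.055,-.055,.012),ss(45,436)),((.055,.055,.012),ss(162,541)),((-.145,.055,.012),ss(427,361))]
t2=lambda u,v:('top',u/9+200,v/9+180); s2=lambda u,v:('scene',u/3.6+270,v/3+120)
bl=[((.035,-.056,.042),t2(333,465)),((.035,.056,.042),t2(367,98)),((-.035,.056,.042),t2(147,78)),((-.035,-.056,.042),t2(103,440)),
((.035,.056,.042),s2(166,382)),((.035,-.056,.042),s2(232,285)),((-.035,-.056,.042),s2(320,308)),((-.035,.056,.042),s2(262,412))]
# block local frame: +x -> white face (world -y): image right, +y -> world +x (image up)
bl[4:]=[((.035,.056,.042),s2(166,382)),((.035,-.056,.042),s2(232,285)),((-.035,-.056,.042),s2(320,308)),((-.035,.056,.042),s2(262,412))]
for nm,C,x0 in [('stand',st,(.45,-.1,-.46)),('block',bl,(.4,.15,-1.6))]:
    f=lambda q:np.concatenate([proj(P[c[0]],pose(q,L))-c[1:] for L,c in C])
    r=ls(f,x0,loss='soft_l1');print(nm,r.x,np.round(f(r.x).reshape(-1,2),1).tolist())
    if nm=='stand':
        hk=[((.034,0,.201),ss(84,238)),((.034,0,.185),ss(98,256)),((-.082,0,.185),ss(263,157)),((-.082,0,.185),tt(290,332)),((.034,0,.201),tt(416,82))]
        g=lambda h:np.concatenate([proj(P[c[0]],pose(r.x,L)+[0,0,h[0]])-c[1:] for L,c in hk])
        e=ls(g,[0]);print('h',e.x,np.round(g(e.x).reshape(-1,2),1).tolist())
    else:
        for z in(.148,.162):print(proj(P['top'],pose(r.x,(0,0,z)))*9-[1800,1620],(proj(P['scene'],pose(r.x,(0,0,z)))-[270,120])*[3.6,3])
    if nm=='stand':Sx=r.x
print(get_obs()['clock'])
E
```

```text
stand [ 0.54594236 -0.16825616 -0.45292687] [[-0.9, -1.0], [-0.0, -0.4], [-0.8, -0.2], [0.3, 0.1], [-0.9, -1.3], [-0.3, -0.4], [0.5, -1.2]]
h [-0.01269108] [[0.7, -0.4], [-1.4, 0.7], [0.7, -0.7], [-1.2, 1.0], [-0.3, -0.0]]
block [ 0.54861535  0.18135728 -1.64611168] [[-0.6, -0.6], [0.4, -0.2], [-0.3, -0.5], [-0.5, -0.5], [-0.3, -0.9], [-2.0, -1.3], [0.1, 0.0], [1.0, -0.8]]
[188.43416141 210.3697431 ] [260.08241129 256.1956599 ]
[181.6453906  202.43455609] [262.32020091 243.78832632]
1.5
```

Call:
{"fn": "carry_out", "kwargs": {
  "rows": [
    [0.1, 0.1, 0.333, 0, 0, 0, 0],
    [0.433, 0.8, 0.333, 0, 0, -0.1, 0],
    [0.433, 0.8, 0.333, 0, 0, -0.205, 0],
    [0.433, 0.8, 0.333, 0, 0, -0.205, 0],
    [0.433, 0.8, 0.333, 0, 0, -0.205, 0]
  ],
  "squeeze": 60
}}

```text
clock: 2.0
tcp_pos: [0.2441, -0.368, 0.3193]
tcp_rot: [3.139, -0.12, 0.001]
ft_force: [1.1, 0.4, -0.1]
width: 0.501
```

Call:
{"fn": "carry_out", "kwargs": {
  "rows": [
    [0.5, 0.95, 0, 0, 0, 0, 0],
    [0.5, 0.95, 0, 0, 0, 0, 0],
    [0.5, 0.95, 0, 0, 0, 0, 0],
    [0.5, 0.95, 0, 0, 0, 0, 0],
    [0.5, 0.95, 0, 0, 0, 0, 0]
  ]
}}

```text
clock: 2.5
tcp_pos: [0.3603, -0.1465, 0.3196]
tcp_rot: [3.138, -0.121, 0.003]
ft_force: [1.3, -0.0, 0.1]
width: 0.499
```

Call:
{"fn": "carry_out", "kwargs": {
  "rows": [
    [0.6, 0.95, 0, 0, 0, 0, 0],
    [0.6, 0.95, 0, 0, 0, 0, 0],
    [0.6, 0.95, 0, 0, 0, 0, 0],
    [0.6, 0.95, 0, 0, 0, 0, 0],
    [0.6, 0.95, 0, 0, 0, 0, 0]
  ]
}}

```text
clock: 3.0
tcp_pos: [0.4938, 0.0654, 0.3198]
tcp_rot: [3.138, -0.12, 0.005]
ft_force: [0.9, -0.6, 0.3]
width: 0.5
```

```bash
python3 - <<'E'
from h import *
o,p=snap('wrist','w1.png');print(o['tcp_pos'],o['tcp_rot'],np.round(p['T_tool_cam'],3).tolist(),o['clock'])
E
```

```text
[0.49376223 0.06540962 0.31981017] [ 3.13768984 -0.11995256  0.00497755] [[0.001, 0.955, 0.298, 0.076], [1.0, -0.001, 0.0, -0.0], [0.0, 0.298, -0.955, -0.143], [0.0, 0.0, 0.0, 1.0]] 3.0
```

View pics/w1.png

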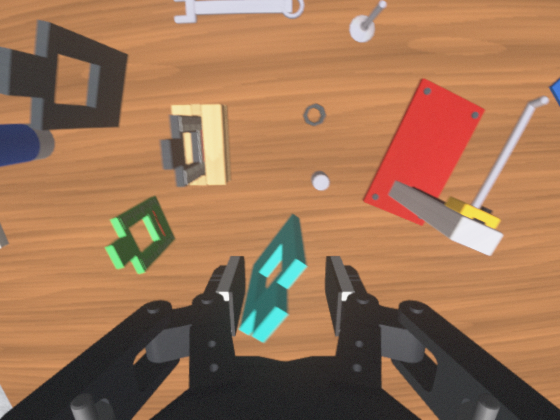

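```bash
python3 - <<'E'
import cv2
a=cv2.imread('pics/w1.png');cv2.imwrite('pics/w1z.png',cv2.resize(a[90:200,150:250],None,fx=5,fy=5,interpolation=2))
E
```

```text
(no output)
```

View pics/w1z.png

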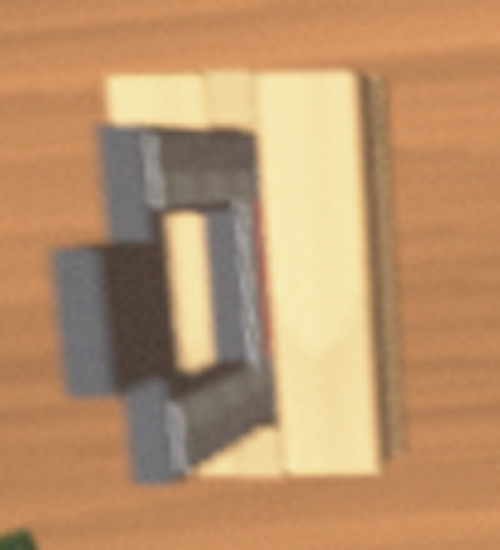

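Call:
{"fn": "carry_out", "kwargs": {
  "rows": [
    [0.183, 0.387, -0.07, 0, 0, 0, 0.3],
    [0.183, 0.387, -0.1, 0, 0, 0, 0.3],
    [0.183, 0.387, -0.1, 0, 0, 0, 0.3],
    [0.183, 0.387, -0.1, 0, 0, 0, 0.3],
    [0.183, 0.387, -0.1, 0, 0, 0, 0.3]
  ]
}}

```text
clock: 3.55
tcp_pos: [0.551, 0.188, 0.2883]
tcp_rot: [-3.135, 0.108, -0.005]
ft_force: [-0.4, 0.3, 0.9]
width: 0.644
```

```bash
python3 - <<'E'
from h import *
from scipy.spatial.transform import Rotation as R
o,p=snap('wrist','w2.png');W=np.eye(4);W[:3,:3]=R.from_rotvec(o['tcp_rot']).as_matrix();W[:3,3]=o['tcp_pos'];W=W@p['T_tool_cam']
print(o['tcp_pos'],o['tcp_rot'])
b=(.5486,.1814,-1.6461)
im=cv2.imread('pics/w2.png')
for z in(.162,):
  for L in [(-.005,-.015),(-.005,.015),(.005,.015),(.005,-.015)]:
    q=proj(p,pose(b,(*L,z)),W);print(q);cv2.circle(im,tuple(int(round(v)) for v in q),2,(0,255,0),1)
for L in [(-.035,-.056),(-.035,.056),(.035,.056),(.035,-.056)]:
    q=proj(p,pose(b,(*L,.042)),W);cv2.circle(im,tuple(int(round(v)) for v in q),2,(255,0,255),1)
cv2.imwrite('pics/w2m.png',im)
E
```

```text
[0.55104992 0.18796611 0.28825389] [-3.13537974  0.1081956  -0.00495438]
[287.34200529 223.20858584]
[287.65828012 192.81638512]
[298.36687494 192.90730333]
[297.72050516 223.29549245]
```

View pics/w2m.png

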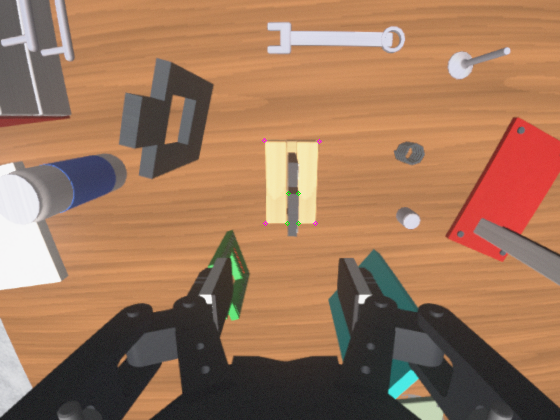

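```bash
python3 - <<'E'
import cv2
a=cv2.imread('pics/w2.png');cv2.imwrite('pics/w2z.png',cv2.resize(a[135:245,250:335],None,fx=5.4,fy=5.4,interpolation=2))
E
```

```text
(no output)
```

View pics/w2z.png

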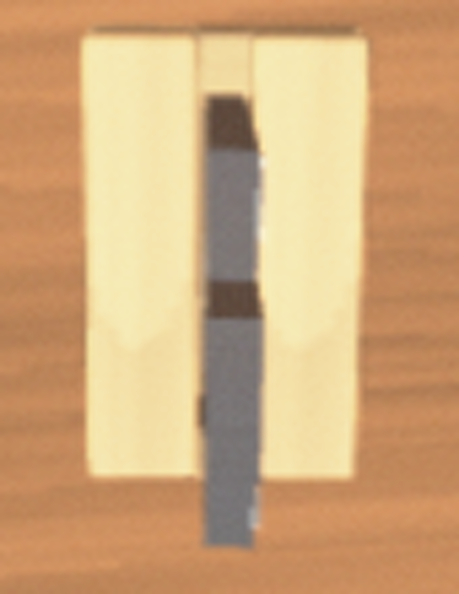

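```bash
python3 - <<'E'
from h import *
from scipy.spatial.transform import Rotation as R
o,p=snap('wrist','w3.png');W=np.eye(4);W[:3,:3]=R.from_rotvec(o['tcp_rot']).as_matrix();W[:3,3]=o['tcp_pos'];W=W@p['T_tool_cam']
print(o['tcp_pos'],o['tcp_rot'])
b=(.5486,.1814,-1.6461)
for L in [(0,.015,.162),(0,-.015,.162),(0,.015,.13),(0,.04,.13),(0,-.04,.13)]:
    q=proj(p,pose(b,L),W);print(L,(q-[250,135])*5.4)
a=cv2.imread('pics/w3.png');cv2.imwrite('pics/w3z.png',cv2.resize(a[135:245,250:335],None,fx=5.4,fy=5.4,interpolation=2))
E
```

```text
[0.55122463 0.18723041 0.28905286] [-3.13501598  0.11036137 -0.00711849]
(0, 0.015, 0.162) [228.13200268 313.56514367]
(0, -0.015, 0.162) [225.90486206 477.20474394]
(0, 0.015, 0.13) [224.96707936 275.86176646]
(0, 0.04, 0.13) [226.60748775 145.58665378]
(0, -0.04, 0.13) [221.5132404  542.50173741]
```

View pics/w3z.png

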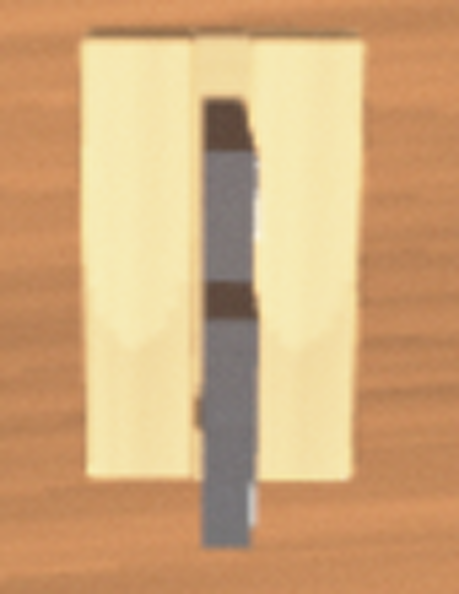

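Call:
{"fn": "carry_out", "kwargs": {
  "rows": [
    [-0.011, -0.02, -0.1, 0, 0, -0.003, 0.1],
    [-0.011, -0.02, -0.25, 0, 0, -0.003, 0.1],
    [-0.011, -0.02, -0.35, 0, 0, -0.003, 0.1],
    [-0.011, -0.02, -0.4, 0, 0, -0.003, 0.1],
    [-0.011, -0.02, -0.4, 0, 0, -0.003, 0.1]
  ]
}}

```text
clock: 4.15
tcp_pos: [0.5466, 0.1794, 0.168]
tcp_rot: [-3.135, 0.122, -0.003]
ft_force: [-0.2, -0.7, 0.5]
width: 0.549
```

```bash
cat >> h.py <<'E'
from scipy.spatial.transform import Rotation as R
def st():
    o=get_obs();M=R.from_rotvec(o['tcp_rot']).as_matrix()
    print(o['clock'],np.round(o['tcp_pos'],4),'z',np.round(M[:,2],4),'yawy',round(np.arctan2(M[1,1],M[0,1]),4),'F',np.round(o['ft_force'],2),'T',np.round(o['torque'],2),'w',round(o['width'],3));return o,M
E
python3 -c "
from h import *
st()"
```

```text
4.15 [0.5466 0.1794 0.168 ] z [ 0.0018  0.0039 -1.    ] yawy -1.6486 F [-0.21 -0.68  0.5 ] T [-0.   -0.04 -0.  ] w 0.549
```

Call:
{"fn": "carry_out", "kwargs": {
  "rows": [
    [0.005, 0.005, -0.06, -0.002, 0.001, 0, 0.1],
    [0.005, 0.005, -0.117, -0.002, 0.001, 0, 0.1],
    [0.005, 0.005, -0.117, -0.002, 0.001, 0, 0.1],
    [0.005, 0.005, -0.117, -0.002, 0.001, 0, 0.1]
  ]
}}

```text
clock: 4.55
tcp_pos: [0.5494, 0.1808, 0.1349]
tcp_rot: [-3.138, 0.123, -0.005]
ft_force: [0.8, -0.6, 0.2]
width: 0.554
```

```bash
python3 -c "
from h import *
st()"
```

```text
4.55 [0.5494 0.1808 0.1349] z [ 0.0033  0.0012 -1.    ] yawy -1.6489 F [ 0.82 -0.56  0.24] T [ 0.03 -0.01  0.03] w 0.554
```

Close on the tab.

Call:
{"fn": "carry_out", "kwargs": {
  "rows": [
    [-0.003, 0.001, -0.007, 0, 0, 0, -1],
    [-0.003, 0.001, -0.007, 0, 0, 0, -1],
    [-0.003, 0.001, -0.007, 0, 0, 0, -1],
    [-0.003, 0.001, -0.007, 0, 0, 0, -1],
    [-0.003, 0.001, -0.007, 0, 0, 0, -1]
  ],
  "squeeze": 60
}}

```text
clock: 5.05
tcp_pos: [0.5497, 0.1813, 0.1344]
tcp_rot: [-3.137, 0.123, -0.01]
ft_force: [-0.2, -0.7, 6.7]
width: 0.105
```

```bash
python3 -c "
from h import *
st()"
```

```text
5.05 [0.5497 0.1813 0.1344] z [ 0.0061  0.0016 -1.    ] yawy -1.6489 F [-0.24 -0.73  6.71] T [-0.05  0.05  0.03] w 0.105
```

Call:
{"fn": "carry_out", "kwargs": {
  "rows": [
    [0, 0, 0.05, 0, 0, 0, -1],
    [0, 0, 0.1, 0, 0, 0, -1],
    [0, 0, 0.2, 0, 0, 0, -1],
    [0, 0, 0.3, 0, 0, 0, -1],
    [0, 0, 0.4, 0, 0, 0, -1]
  ]
}}

```text
clock: 5.55
tcp_pos: [0.5492, 0.1813, 0.2562]
tcp_rot: [-3.137, 0.122, -0.009]
ft_force: [-0.8, 0.3, -2.4]
width: 0.103
```

```bash
python3 -c "
from h import *
st()"
```

```text
5.55 [0.5492 0.1813 0.2562] z [ 0.0057  0.0017 -1.    ] yawy -1.6488 F [-0.77  0.28 -2.36] T [ 0.05  0.   -0.06] w 0.103
```

Call:
{"fn": "carry_out", "kwargs": {
  "rows": [
    [0, -0.03, 0.15, -0.001, 0.003, 0.095, -1],
    [0.1, -0.2, 0.25, -0.001, 0.003, 0.19, -1],
    [0.2, -0.38, 0.25, -0.001, 0.003, 0.285, -1],
    [0.3, -0.55, 0.25, -0.001, 0.003, 0.38, -1],
    [0.35, -0.7, 0.25, -0.001, 0.003, 0.475, -1]
  ]
}}

```text
clock: 6.05
tcp_pos: [0.6414, 0.0016, 0.3324]
tcp_rot: [-2.964, -1.037, -0.003]
ft_force: [0.2, -0.1, -1.9]
width: 0.108
```

```bash
python3 -c "
from h import *
st()"
```

```text
6.05 [0.6414 0.0016 0.3324] z [ 0.0011  0.0023 -1.    ] yawy -0.8978 F [ 0.22 -0.12 -1.92] T [ 0.02 -0.06  0.04] w 0.108
```

Call:
{"fn": "carry_out", "kwargs": {
  "rows": [
    [-0.01, -0.15, 0, -0.001, 0, 0.095, -1],
    [-0.015, -0.3, 0, -0.001, 0, 0.19, -1],
    [-0.02, -0.45, 0, -0.001, 0, 0.283, -1],
    [-0.02, -0.6, 0, -0.001, 0, 0.283, -1],
    [-0.02, -0.712, 0, -0.001, 0, 0.283, -1]
  ]
}}

```text
clock: 6.55
tcp_pos: [0.6345, -0.2148, 0.3329]
tcp_rot: [-2.665, -1.663, -0.0]
ft_force: [0.2, 0.5, -1.5]
width: 0.107
```

Call:
{"fn": "carry_out", "kwargs": {
  "rows": [
    [0, 0, 0, 0, 0, 0, -1]
  ]
}}

```text
clock: 6.65
tcp_pos: [0.6333, -0.2197, 0.3328]
tcp_rot: [2.67, 1.655, -0.003]
ft_force: [-0.2, 1.2, -3.3]
width: 0.109
```

```bash
python3 - <<'E'
from h import *
st()
for n in ['scene','wrist']: o,p=snap(n,n+'4.png')
E
```

```text
6.65 [ 0.6333 -0.2197  0.3328] z [-0.0014 -0.001  -1.    ] yawy -0.4609 F [-0.21  1.17 -3.28] T [ 0.01 -0.02  0.02] w 0.109
```

View pics/scene4.png

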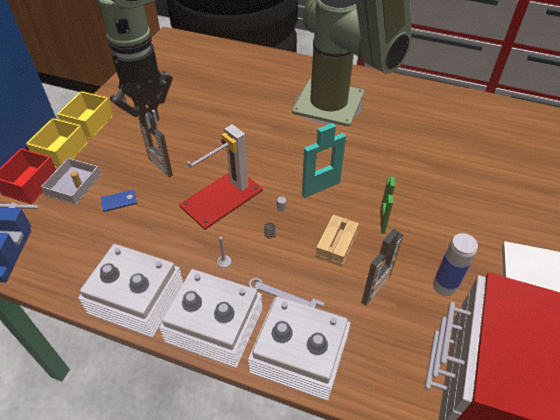

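View pics/wrist4.png

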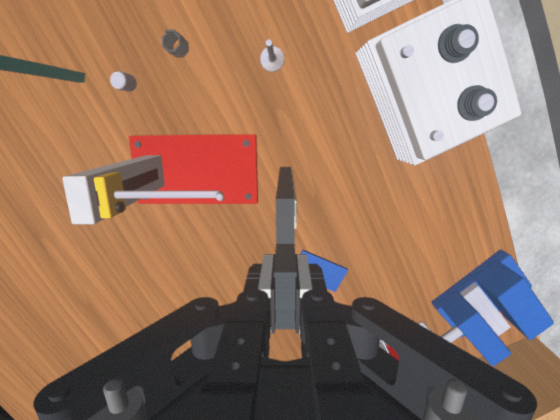

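```bash
python3 - <<'E'
import cv2
a=cv2.imread('pics/wrist4.png');cv2.imwrite('pics/w4z.png',cv2.resize(a[120:240,60:270],None,fx=3.8,fy=3.8,interpolation=2))
E
```

```text
(no output)
```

View pics/w4z.png

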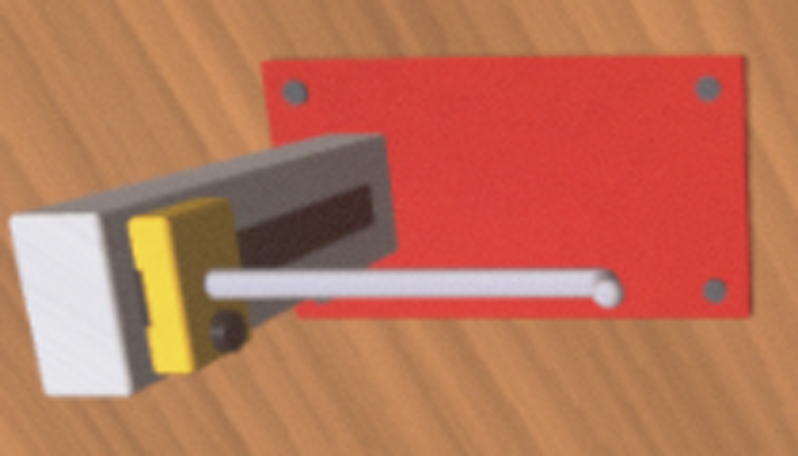

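```bash
python3 - <<'E'
from h import *
import pickle
from scipy.optimize import least_squares as ls
P=pickle.load(open('cams.pkl','rb'))
p=get_image('wrist')
W=np.eye(4);W[:3,:3]=R.from_rotvec([2.67,1.655,-.003]).as_matrix();W[:3,3]=[.6333,-.2197,.3328];W=W@p['T_tool_cam']
wz=lambda u,v:(W,p,u/3.8+60,v/3.8+120)
tt=lambda u,v:(None,P['top'],u/6+300,v/6+180); ss=lambda u,v:(None,P['scene'],u/4.6+170,v/4.6+110)
wr=[((-.145,.055,.012),wz(265,62)),((.055,.055,.012),wz(743,57)),((.055,-.055,.012),wz(750,315)),((-.082,0,.185),wz(212,284)),((.026,0,.185),wz(588,283)),((.034,0,.201),wz(607,292))]
ot=[((.055,.055,.012),tt(265,62)),((.055,-.055,.012),tt(468,165)),((-.145,.055,.012),tt(72,435)),((-.145,-.055,.012),tt(278,543)),
((.055,-.055,.012),ss(45,436)),((.055,.055,.012),ss(162,541)),((-.145,.055,.012),ss(427,361)),
((.034,0,.201),ss(84,238)),((.034,0,.185),ss(98,256)),((-.082,0,.185),ss(263,157)),((-.082,0,.185),tt(290,332)),((.034,0,.201),tt(416,82))]
for C in (wr,ot,wr+ot):
    f=lambda q:np.concatenate([proj(c[1],pose(q[:3],L)+([0,0,q[3]] if L[2]>.1 else 0),c[0])-c[2:] for L,c in C])
    r=ls(f,(.546,-.168,-.453,-.01),loss='soft_l1',x_scale=(.1,.1,1,.01));print(r.x,np.round(f(r.x).reshape(-1,2),1).tolist())
st()
E
```

```text
[ 0.54575693 -0.17259796 -0.4559531  -0.01147942] [[-2.2, -0.4], [0.1, -1.1], [0.4, 0.6], [0.2, 0.1], [0.4, -0.4], [-0.3, 1.0]]
[ 0.54632533 -0.16870997 -0.45183344 -0.01277889] [[-0.7, -1.2], [0.1, -0.6], [-0.6, -0.3], [0.5, -0.0], [-1.1, -1.2], [-0.5, -0.4], [0.3, -1.2], [0.4, -0.3], [-1.7, 0.8], [0.4, -0.6], [-1.0, 0.9], [-0.1, -0.2]]
[ 0.54559232 -0.17155055 -0.45659035 -0.01295894] [[-2.7, -1.0], [-0.3, -1.7], [-0.0, 0.1], [0.3, -1.0], [0.1, -1.5], [-0.6, -0.2], [0.4, -0.9], [1.2, -0.2], [0.3, -0.2], [1.2, 0.2], [-2.0, -1.8], [-1.6, -0.9], [-0.5, -1.5], [-0.5, -0.7], [-2.7, 0.3], [-0.4, -0.9], [-0.0, 1.2], [1.1, 0.2]]
6.8 [ 0.6343 -0.2145  0.3333] z [-3.0e-04  1.6e-03 -1.0e+00] yawy -0.4554 F [-0.55 -0.19 -1.86] T [ 0.07 -0.    0.01] w 0.106
```

Call:
{"fn": "carry_out", "kwargs": {
  "rows": [
    [0.005, 0.005, -0.1, 0, 0, 0, -1],
    [0.005, 0.005, -0.22, 0, 0, 0, -1],
    [0.005, 0.005, -0.33, 0, 0, 0, -1],
    [0.005, 0.005, -0.376, 0, 0, 0, -1],
    [0.005, 0.005, -0.376, 0, 0, 0, -1]
  ]
}}

```text
clock: 7.3
tcp_pos: [0.6343, -0.2107, 0.2176]
tcp_rot: [-2.658, -1.661, 0.004]
ft_force: [0.6, -0.5, -2.5]
width: 0.104
```

Call:
{"fn": "carry_out", "kwargs": {
  "rows": [
    [0, 0, 0, 0, 0, 0, -1],
    [0, 0, 0, 0, 0, 0, -1]
  ]
}}

```text
clock: 7.5
tcp_pos: [0.6356, -0.2106, 0.2201]
tcp_rot: [-2.66, -1.664, 0.0]
ft_force: [-0.0, -0.9, -1.2]
width: 0.107
```

```bash
python3 - <<'E'
from h import *
import pickle
o,M=st()
o,p=snap('wrist','w5.png')
W=np.eye(4);W[:3,:3]=R.from_rotvec(o['tcp_rot']).as_matrix();W[:3,3]=o['tcp_pos'];W=W@p['T_tool_cam']
s=(.546,-.169,-.455);im=cv2.imread('pics/w5.png')
for L in [(-.082,0,.1725),(0,0,.1725),(.03,0,.1725),(.034,0,.1885)]:
    q=proj(p,pose(s,L),W);print(q);cv2.circle(im,tuple(int(round(v)) for v in q),2,(0,255,0),1)
cv2.imwrite('pics/w5m.png',im)
snap('scene','s5.png')
st()
a=cv2.imread('pics/s5.png');cv2.imwrite('pics/s5z.png',cv2.resize(a[80:240,110:290],None,fx=3.7,fy=3.7,interpolation=2))
E
```

```text
7.5 [ 0.6356 -0.2106  0.2201] z [-0.0023  0.0031 -1.    ] yawy -0.4527 F [-0.03 -0.91 -1.17] T [0.05 0.01 0.02] w 0.107
[ 38.2091385 237.5770059]
[144.90140708 238.97943832]
[186.59391305 239.36655751]
[184.84657654 248.74997724]
7.6 [ 0.6355 -0.211   0.22  ] z [-0.0022  0.0029 -1.    ] yawy -0.4532 F [-0.53 -0.81 -2.09] T [-0.02 -0.   -0.  ] w 0.102
```

View pics/w5m.png

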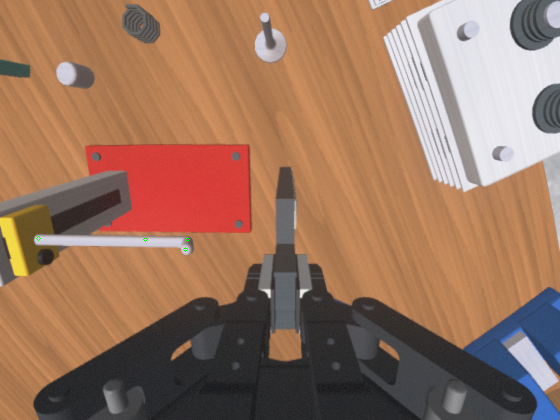

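View pics/s5z.png

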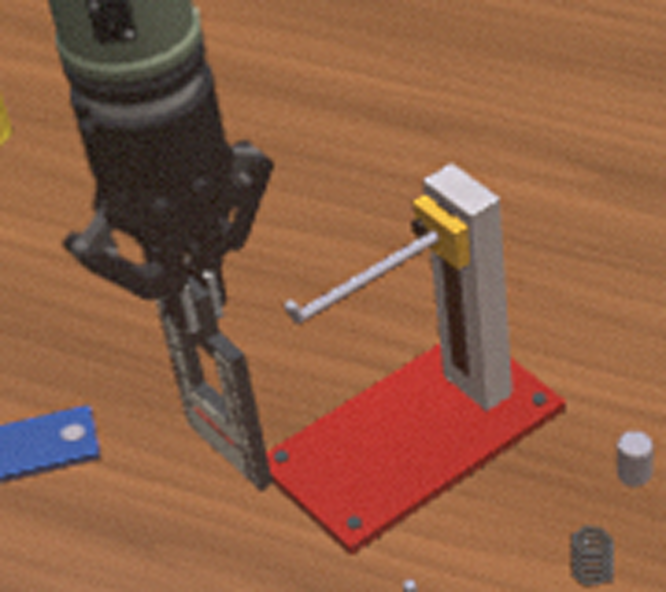

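Call:
{"fn": "carry_out", "kwargs": {
  "rows": [
    [-0.06, 0.028, 0, -0.002, -0.001, 0, -1],
    [-0.13, 0.062, 0, -0.002, -0.001, 0, -1],
    [-0.2, 0.095, 0, -0.002, -0.001, 0, -1],
    [-0.26, 0.124, 0, -0.002, -0.001, 0, -1],
    [-0.298, 0.142, 0, -0.002, -0.001, 0, -1]
  ]
}}

```text
clock: 8.1
tcp_pos: [0.5455, -0.1681, 0.2215]
tcp_rot: [2.663, 1.665, 0.001]
ft_force: [0.1, -1.0, -2.1]
width: 0.108
```

Call:
{"fn": "carry_out", "kwargs": {
  "rows": [
    [0, 0, 0, 0, 0, 0, -1],
    [0, 0, 0, 0, 0, 0, -1]
  ]
}}

```text
clock: 8.3
tcp_pos: [0.5465, -0.1687, 0.2232]
tcp_rot: [2.66, 1.663, 0.004]
ft_force: [0.7, 0.8, -2.4]
width: 0.106
```

```bash
python3 - <<'E'
from h import *
o,M=st()
o,p=snap('wrist','w6.png')
snap('scene','s6.png')
st()
a=cv2.imread('pics/s6.png');cv2.imwrite('pics/s6z.png',cv2.resize(a[80:240,130:310],None,fx=3.7,fy=3.7,interpolation=2))
E
```

```text
8.3 [ 0.5465 -0.1687  0.2232] z [ 0.0045 -0.0027 -1.    ] yawy -0.4534 F [ 0.72  0.83 -2.42] T [ 0.   -0.02  0.02] w 0.106
8.4 [ 0.5466 -0.1688  0.2225] z [ 0.0034 -0.0022 -1.    ] yawy -0.4535 F [ 0.72 -0.39 -1.9 ] T [ 0.03 -0.02 -0.01] w 0.103
```

View pics/w6.png

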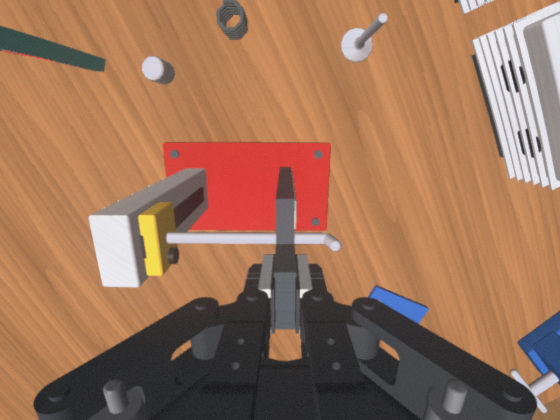

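View pics/s6z.png

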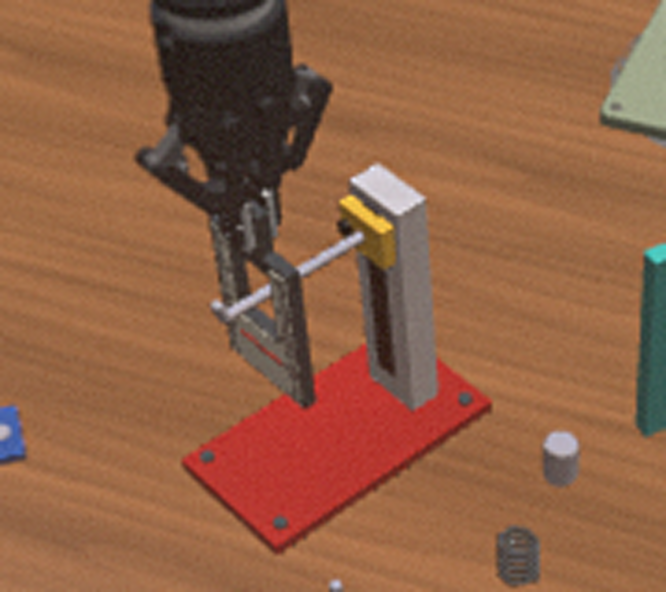

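Call:
{"fn": "carry_out", "kwargs": {
  "rows": [
    [0, 0, -0.02, 0.001, 0.002, 0, -1],
    [0, 0, -0.045, 0.001, 0.002, 0, -1],
    [0, 0, -0.065, 0.001, 0.002, 0, -1],
    [0, 0, -0.075, 0.001, 0.002, 0, -1],
    [0, 0, -0.075, 0.001, 0.002, 0, -1]
  ]
}}

```text
clock: 8.9
tcp_pos: [0.546, -0.1685, 0.1987]
tcp_rot: [-2.663, -1.664, 0.002]
ft_force: [-0.0, -0.2, -2.1]
width: 0.1
```

Call:
{"fn": "carry_out", "kwargs": {
  "rows": [
    [0, 0, 0, 0, 0, 0, -1],
    [0, 0, 0, 0, 0, 0, -1]
  ]
}}

```text
clock: 9.1
tcp_pos: [0.546, -0.1685, 0.1987]
tcp_rot: [-2.663, -1.664, 0.002]
ft_force: [-0.6, 0.5, -1.9]
width: 0.103
```

```bash
python3 - <<'E'
from h import *
o,M=st()
E
```

```text
9.1 [ 0.546  -0.1685  0.1987] z [-1.9e-03  4.0e-04 -1.0e+00] yawy -0.4535 F [-0.63  0.55 -1.89] T [ 0.01  0.04 -0.02] w 0.103
```

Settled well. Now creep down in 1 mm steps.

Call:
{"fn": "carry_out", "kwargs": {
  "rows": [
    [0, 0, -0.0035, 0, 0, 0, -1],
    [0, 0, -0.007, 0, 0, 0, -1],
    [0, 0, -0.01, 0, 0, 0, -1],
    [0, 0, -0.01, 0, 0, 0, -1]
  ]
}}

```text
clock: 9.5
tcp_pos: [0.5459, -0.1685, 0.1956]
tcp_rot: [-2.663, -1.664, 0.002]
ft_force: [0.9, 0.7, -2.1]
width: 0.106
```

Call:
{"fn": "carry_out", "kwargs": {
  "rows": [
    [0, 0, -0.0017, 0, 0, 0, -1],
    [0, 0, -0.0034, 0, 0, 0, -1],
    [0, 0, -0.0034, 0, 0, 0, -1]
  ]
}}

```text
clock: 9.8
tcp_pos: [0.5459, -0.1685, 0.1945]
tcp_rot: [-2.663, -1.664, 0.003]
ft_force: [-0.6, 0.4, -2.3]
width: 0.108
```

Call:
{"fn": "carry_out", "kwargs": {
  "rows": [
    [0, 0, -0.0017, 0, 0, 0, -1],
    [0, 0, -0.0034, 0, 0, 0, -1],
    [0, 0, -0.0034, 0, 0, 0, -1]
  ]
}}

```text
clock: 10.1
tcp_pos: [0.546, -0.1685, 0.1939]
tcp_rot: [-2.663, -1.665, 0.002]
ft_force: [-0.3, 0.5, 0.1]
width: 0.109
```

Call:
{"fn": "carry_out", "kwargs": {
  "rows": [
    [0, 0, -0.0017, 0, 0, 0, -1],
    [0, 0, -0.0034, 0, 0, 0, -1],
    [0, 0, -0.0034, 0, 0, 0, -1]
  ]
}}

```text
clock: 10.4
tcp_pos: [0.546, -0.1685, 0.1932]
tcp_rot: [-2.663, -1.665, 0.002]
ft_force: [-1.2, 0.4, 2.9]
width: 0.105
```

Call:
{"fn": "carry_out", "kwargs": {
  "rows": [
    [0, 0, -0.001, 0, 0, 0, -1],
    [0, 0, -0.002, 0, 0, 0, -1],
    [0, 0, -0.002, 0, 0, 0, -1]
  ]
}}

```text
clock: 10.7
tcp_pos: [0.5461, -0.1685, 0.1929]
tcp_rot: [-2.663, -1.665, 0.002]
ft_force: [-3.5, 0.2, 2.7]
width: 0.107
```

Call:
{"fn": "carry_out", "kwargs": {
  "rows": [
    [0, 0, -0.001, 0, 0, 0, -1],
    [0, 0, -0.002, 0, 0, 0, -1],
    [0, 0, -0.002, 0, 0, 0, -1]
  ]
}}

```text
clock: 11.0
tcp_pos: [0.5461, -0.1685, 0.1925]
tcp_rot: [-2.663, -1.665, 0.002]
ft_force: [-1.9, 1.1, 4.5]
width: 0.106
```

Call:
{"fn": "carry_out", "kwargs": {
  "rows": [
    [0, 0, -0.001, 0, 0, 0, -1],
    [0, 0, -0.002, 0, 0, 0, -1],
    [0, 0, -0.003, 0, 0, 0, -1],
    [0, 0, -0.003, 0, 0, 0, -1]
  ]
}}

```text
clock: 11.4
tcp_pos: [0.5461, -0.1685, 0.192]
tcp_rot: [-2.663, -1.665, 0.002]
ft_force: [-2.4, 1.0, 5.1]
width: 0.106
```

```bash
python3 - <<'E'
from h import *
o,M=st()
E
```

```text
11.4 [ 0.5461 -0.1685  0.192 ] z [-1.4e-03  1.0e-04 -1.0e+00] yawy -0.4534 F [-2.38  1.05  5.07] T [0.25 0.51 0.04] w 0.106
```

Call:
{"fn": "carry_out", "kwargs": {
  "rows": [
    [-0.001, 0.0005, -0.001, 0, 0, 0, -1],
    [-0.002, 0.001, -0.002, 0, 0, 0, -1],
    [-0.002, 0.001, -0.003, 0, 0, 0, -1],
    [-0.002, 0.001, -0.003, 0, 0, 0, -1]
  ]
}}

```text
clock: 11.8
tcp_pos: [0.5461, -0.1685, 0.1918]
tcp_rot: [2.663, 1.665, -0.0]
ft_force: [-2.6, 0.7, 6.4]
width: 0.107
```

```bash
python3 - <<'E'
from h import *
o,M=st()
E
```

```text
11.8 [ 0.5461 -0.1685  0.1918] z [ 1.e-04 -6.e-04 -1.e+00] yawy -0.4534 F [-2.64  0.72  6.37] T [ 0.21  0.5  -0.02] w 0.107
```

Call:
{"fn": "carry_out", "kwargs": {
  "rows": [
    [0, 0, -0.003, 0, 0, 0, -1],
    [0, 0, -0.004, 0, 0, 0, -1],
    [0, 0, -0.005, 0, 0, 0, -1],
    [0, 0, -0.005, 0, 0, 0, -1]
  ]
}}

```text
clock: 12.2
tcp_pos: [0.5462, -0.1685, 0.1912]
tcp_rot: [2.663, 1.665, -0.0]
ft_force: [-4.0, 1.7, 7.5]
width: 0.102
```

```bash
python3 - <<'E'
from h import *
o,M=st()
E
```

```text
12.2 [ 0.5462 -0.1685  0.1912] z [ 4.e-04 -9.e-04 -1.e+00] yawy -0.4533 F [-4.02  1.72  7.48] T [ 0.33  0.67 -0.03] w 0.102
```

Call:
{"fn": "carry_out", "kwargs": {
  "rows": [
    [-0.002, 0.001, -0.004, 0, 0, 0, -1],
    [-0.004, 0.002, -0.005, 0, 0, 0, -1],
    [-0.005, 0.0025, -0.006, 0, 0, 0, -1],
    [-0.005, 0.0025, -0.006, 0, 0, 0, -1]
  ]
}}

```text
clock: 12.6
tcp_pos: [0.546, -0.1685, 0.1911]
tcp_rot: [2.66, 1.663, 0.003]
ft_force: [-1.2, 0.6, 8.4]
width: 0.105
```

```bash
python3 - <<'E'
from h import *
o,M=st()
E
```

```text
12.6 [ 0.546  -0.1685  0.1911] z [ 0.004  -0.0027 -1.    ] yawy -0.4533 F [-1.24  0.65  8.36] T [0.1  0.31 0.04] w 0.105
```

Call:
{"fn": "carry_out", "kwargs": {
  "rows": [
    [-0.005, 0.0025, -0.006, 0, 0, 0, -1],
    [-0.005, 0.0025, -0.0075, 0, 0, 0, -1],
    [-0.005, 0.0025, -0.0075, 0, 0, 0, -1]
  ]
}}

```text
clock: 12.9
tcp_pos: [0.5459, -0.1684, 0.1908]
tcp_rot: [2.657, 1.661, 0.007]
ft_force: [-2.4, 1.1, 8.8]
width: 0.105
```

```bash
python3 - <<'E'
from h import *
o,M=st()
E
```

```text
12.9 [ 0.5459 -0.1684  0.1908] z [ 0.0079 -0.0046 -1.    ] yawy -0.4533 F [-2.38  1.07  8.84] T [ 0.18  0.45 -0.06] w 0.105
```

Call:
{"fn": "carry_out", "kwargs": {
  "rows": [
    [-0.003, 0.0015, -0.007, 0.001, 0.002, 0, -1],
    [-0.003, 0.0015, -0.0085, 0.002, 0.004, 0, -1],
    [-0.003, 0.0015, -0.0085, 0.003, 0.005, 0, -1]
  ]
}}

```text
clock: 13.2
tcp_pos: [0.5461, -0.1685, 0.1903]
tcp_rot: [2.662, 1.664, 0.003]
ft_force: [-2.8, 2.5, 10.2]
width: 0.105
```

```bash
python3 - <<'E'
from h import *
o,M=st()
E
```

```text
13.2 [ 0.5461 -0.1685  0.1903] z [ 0.0029 -0.0013 -1.    ] yawy -0.4533 F [-2.81  2.53 10.17] T [ 0.24  0.64 -0.05] w 0.105
```

Call:
{"fn": "carry_out", "kwargs": {
  "rows": [
    [-0.003, 0.0015, -0.007, 0.001, 0.002, 0, -1],
    [-0.003, 0.0015, -0.007, 0.001, 0.002, 0, -1],
    [-0.003, 0.0015, -0.007, 0.001, 0.002, 0, -1],
    [-0.003, 0.0015, -0.007, 0.001, 0.002, 0, -1],
    [-0.003, 0.0015, -0.007, 0.001, 0.002, 0, -1]
  ]
}}

```text
clock: 13.7
tcp_pos: [0.5461, -0.1685, 0.1903]
tcp_rot: [2.662, 1.664, 0.002]
ft_force: [-4.4, 1.5, 11.3]
width: 0.106
```

Call:
{"fn": "carry_out", "kwargs": {
  "rows": [
    [-0.003, 0.0015, -0.007, 0.001, 0.002, 0, -1],
    [-0.003, 0.0015, -0.007, 0.001, 0.002, 0, -1],
    [-0.003, 0.0015, -0.007, 0.001, 0.002, 0, -1],
    [-0.003, 0.0015, -0.007, 0.001, 0.002, 0, -1],
    [-0.003, 0.0015, -0.007, 0.001, 0.002, 0, -1]
  ]
}}

```text
clock: 14.2
tcp_pos: [0.5461, -0.1685, 0.1902]
tcp_rot: [2.662, 1.665, 0.002]
ft_force: [-2.6, 1.8, 10.8]
width: 0.102
```

```bash
python3 - <<'E'
from h import *
o,M=st()
E
```

```text
14.2 [ 0.5461 -0.1685  0.1902] z [ 1.8e-03 -9.0e-04 -1.0e+00] yawy -0.4532 F [-2.62  1.78 10.82] T [0.29 0.67 0.02] w 0.102
```

Call:
{"fn": "carry_out", "kwargs": {
  "rows": [
    [-0.003, 0.0015, -0.0067, 0.001, 0.002, 0, -1],
    [-0.003, 0.0015, -0.0067, 0.001, 0.002, 0, -1],
    [-0.003, 0.0015, -0.0067, 0.001, 0.002, 0, -1],
    [-0.003, 0.0015, -0.0067, 0.001, 0.002, 0, -1]
  ]
}}

```text
clock: 14.6
tcp_pos: [0.5461, -0.1685, 0.1902]
tcp_rot: [2.663, 1.665, 0.001]
ft_force: [-3.7, 1.6, 10.2]
width: 0.101
```

Call:
{"fn": "carry_out", "kwargs": {
  "rows": [
    [0, 0, -0.005, 0, 0, 0, -1],
    [0, 0, -0.003, 0, 0, 0, -1],
    [0, 0, -0.001, 0, 0, 0, -1],
    [0, 0, 0.002, 0, 0, 0, -1],
    [0, 0, 0.005, 0, 0, 0, -1]
  ]
}}

```text
clock: 15.1
tcp_pos: [0.5462, -0.1685, 0.1922]
tcp_rot: [2.662, 1.665, 0.001]
ft_force: [-2.1, 1.7, 3.9]
width: 0.105
```

```bash
python3 - <<'E'
from h import *
o,M=st()
E
```

```text
15.1 [ 0.5462 -0.1685  0.1922] z [ 1.6e-03 -9.0e-04 -1.0e+00] yawy -0.4531 F [-2.15  1.73  3.91] T [ 0.18  0.54 -0.01] w 0.105
```

Call:
{"fn": "carry_out", "kwargs": {
  "rows": [
    [0, 0, 0.001, 0, 0, 0, -1],
    [-0.001, 0.0005, 0.002, 0, 0, 0, -1],
    [-0.001, 0.0005, 0.003, 0, 0, 0, -1],
    [-0.001, 0.0005, 0.003, 0, 0, 0, -1]
  ]
}}

```text
clock: 15.5
tcp_pos: [0.5461, -0.1685, 0.1929]
tcp_rot: [2.662, 1.665, 0.002]
ft_force: [0.1, 0.1, 2.3]
width: 0.106
```

```bash
python3 - <<'E'
from h import *
o,M=st()
E
```

```text
15.5 [ 0.5461 -0.1685  0.1929] z [ 0.0021 -0.0012 -1.    ] yawy -0.4531 F [0.14 0.09 2.32] T [0.05 0.14 0.04] w 0.106
```

Call:
{"fn": "carry_out", "kwargs": {
  "rows": [
    [0, 0, 0.001, 0, 0.001, 0, -1],
    [0, 0, 0.002, 0.001, 0.001, 0, -1],
    [0, 0, 0.003, 0.001, 0.001, 0, -1],
    [0, 0, 0.003, 0.001, 0.001, 0, -1]
  ]
}}

```text
clock: 15.9
tcp_pos: [0.5461, -0.1685, 0.1935]
tcp_rot: [-2.664, -1.665, -0.001]
ft_force: [0.2, -0.0, -0.9]
width: 0.108
```

```bash
python3 - <<'E'
from h import *
o,M=st()
E
```

```text
15.9 [ 0.5461 -0.1685  0.1935] z [ 3.e-04  5.e-04 -1.e+00] yawy -0.4533 F [ 0.18 -0.02 -0.9 ] T [0.01 0.07 0.03] w 0.108
```

Call:
{"fn": "carry_out", "kwargs": {
  "rows": [
    [0, 0, 0, 0, 0, 0, -0.76],
    [0, 0, 0, 0, 0, 0, -0.7],
    [0, 0, 0, 0, 0, 0, -0.6],
    [0, 0, 0, 0, 0, 0, -0.45],
    [0, 0, 0, 0, 0, 0, -0.3]
  ],
  "squeeze": 20
}}

```text
clock: 16.4
tcp_pos: [0.5461, -0.1686, 0.1935]
tcp_rot: [-2.664, -1.665, -0.001]
ft_force: [0.6, 0.6, 0.5]
width: 0.348
```

```bash
python3 - <<'E'
from h import *
st(); snap('scene','s7.png'); snap('wrist','w7.png');st()
a=cv2.imread('pics/s7.png');cv2.imwrite('pics/s7z.png',cv2.resize(a[80:240,130:310],None,fx=3.7,fy=3.7,interpolation=2))
a=cv2.imread('pics/w7.png');cv2.imwrite('pics/w7z.png',cv2.resize(a[140:360,150:410],None,fx=2.7,fy=2.7,interpolation=2))
E
```

```text
16.4 [ 0.5461 -0.1686  0.1935] z [ 4.e-04  5.e-04 -1.e+00] yawy -0.4532 F [0.64 0.65 0.48] T [ 0.02 -0.01  0.04] w 0.348
16.5 [ 0.5461 -0.1685  0.1935] z [ 4.e-04  5.e-04 -1.e+00] yawy -0.4533 F [ 1.25  0.09 -0.12] T [-0.02  0.    0.03] w 0.346
```

View pics/s7z.png

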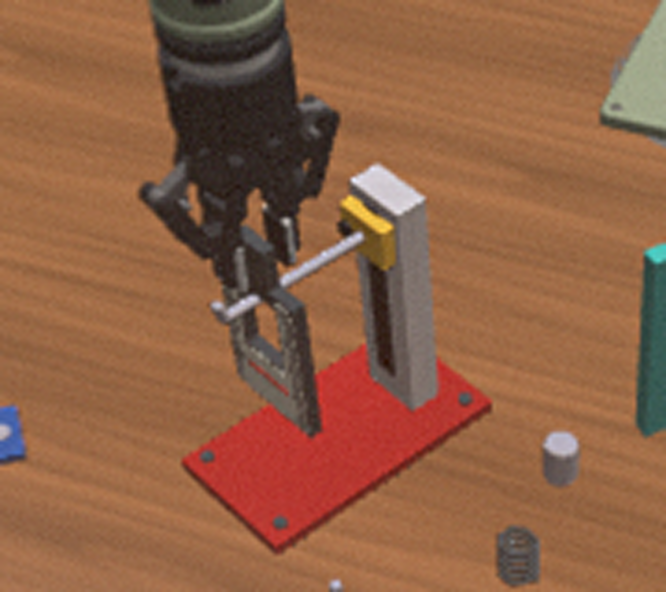

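View pics/w7z.png

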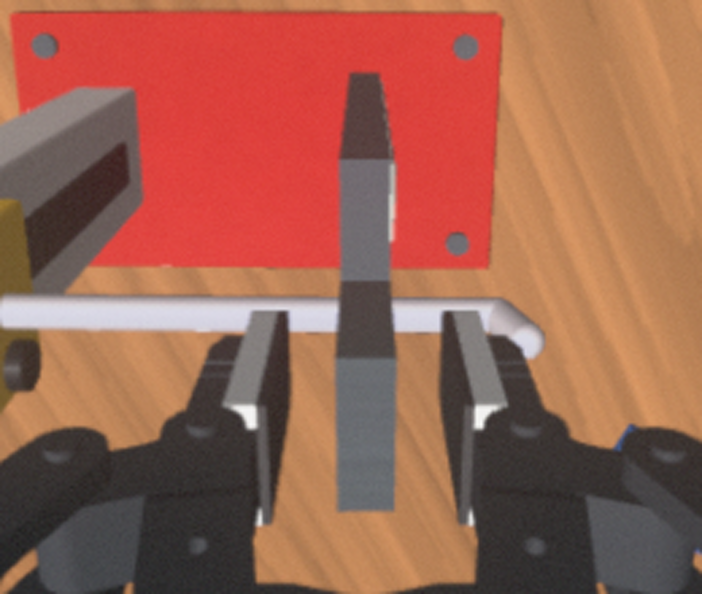

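Gauge hangs freely between the open fingers (tab centred, white face outward). Retreat straight up.

Call:
{"fn": "carry_out", "kwargs": {
  "rows": [
    [0, 0, 0.02, 0, 0, 0, -0.3],
    [0, 0, 0.06, 0, 0, 0, -0.3],
    [0, 0, 0.13, 0, 0, 0, -0.3],
    [0, 0, 0.22, 0, 0, 0, -0.3],
    [0, 0, 0.33, 0, 0, 0, -0.3]
  ]
}}

```text
clock: 17.0
tcp_pos: [0.5456, -0.1683, 0.2936]
tcp_rot: [-2.663, -1.665, 0.0]
ft_force: [0.1, 0.0, -0.3]
width: 0.351
```

Call:
{"fn": "carry_out", "kwargs": {
  "rows": [
    [0, 0, 0.1, 0, 0, 0, -0.3],
    [0, 0, 0.2, 0, 0, 0, -0.3],
    [0, 0, 0.2, 0, 0, 0, -0.3],
    [0, 0, 0.2, 0, 0, 0, -0.3],
    [0, 0, 0.2, 0, 0, 0, -0.3]
  ]
}}

```text
clock: 17.5
tcp_pos: [0.545, -0.1681, 0.3525]
tcp_rot: [-2.661, -1.664, 0.002]
ft_force: [0.2, -0.2, 0.3]
width: 0.352
```

```bash
python3 - <<'E'
from h import *
st(); snap('scene','s8.png'); 
for _ in range(8): get_image('top')
snap('scene','s9.png');snap('wrist','w9.png');st()
a=cv2.imread('pics/s8.png');b=cv2.imread('pics/s9.png')
cv2.imwrite('pics/s89.png',np.hstack([cv2.resize(i[80:240,150:280],None,fx=3,fy=3,interpolation=2) for i in(a,b)]))
E
```

```text
17.5 [ 0.545  -0.1681  0.3525] z [-0.0025  0.0019 -1.    ] yawy -0.4532 F [ 0.23 -0.23  0.29] T [ 0.04 -0.   -0.06] w 0.352
18.05 [ 0.5456 -0.1683  0.3534] z [-9.0e-04  1.2e-03 -1.0e+00] yawy -0.4532 F [0.41 0.2  0.57] T [-0.    0.04  0.04] w 0.348
```

View pics/s89.png

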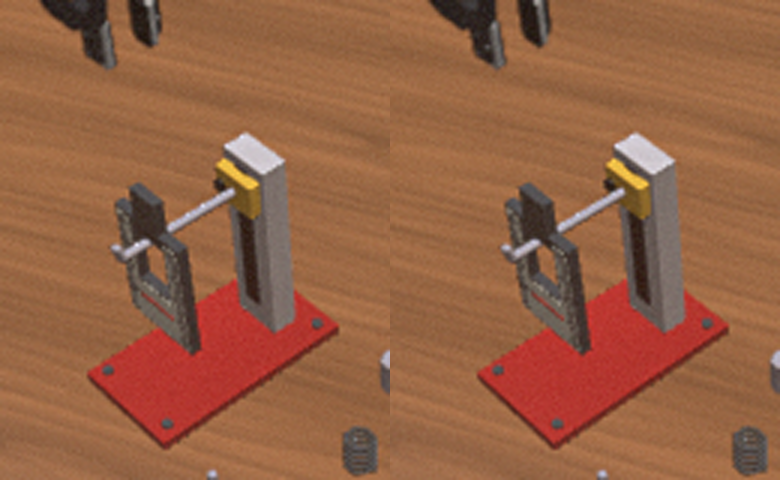

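View pics/s9.png

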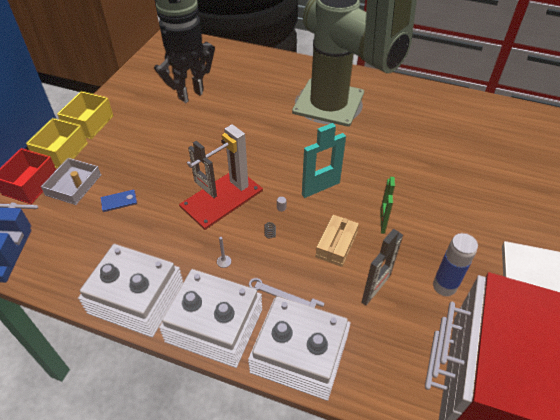

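```bash
python3 -c "
from h import *
print(close_job())"
```

```text
the job is handed in; nothing more can be done
None
```

The gauge is hanging on the check-in hook by its window, white graduated face outward, and the job was handed in at about 18 s on the clock.

- **Pick-up:** I took the small dark gauge by its tab and lifted it straight out of the block. It weighs about 2.2 N by the wrist reading. I turned it to face outward, passed the window over the hook tip and lowered it until I felt the bar.
- **Hook height:** the bar sits about 12.5 mm below nominal. Sight and touch agreed on this.
- **Draw:** I held the hook down for about 1.4 s with the wrist reading 10.2 to 11.3 N. With the gauge's weight, that is about 12.4 to 13.5 N on the hook. The highest load seen was about 13.5 N, well under 20 N, although I only read the force at the end of each move.
- **Sideways force:** during the draw there was also 3 to 5 N toward the post, probably friction. It faded as I eased off.
- **Release:** I eased off until the hook carried part of the weight, opened the fingers and went straight up.
- **Last checks:** two scene pictures about half a second apart show the gauge in the same place with the gripper clear. The bystanders look where they were at the start, and the wrist force was back near zero.

No signal confirms that the hook registered, so that rests on the force readings alone.

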